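Roll-test two sample tubes on the lab ramp

ROBOT

A 6-joint arm with a two-finger parallel gripper is mounted at the origin on the work surface. World frame = base frame: x ahead of the robot, y to its left, z up, the work surface at z = 0. Lengths are in m, angles in rad, forces in N, time in s.
With the tool pointing down it reaches from about 0.35 to 0.925 m from the base axis. Payload 6.4 kg.
Tool frame: the origin (TCP) lies on the centre line of the jaws, within the pads' length; the fingertips stand env.tip_extent ahead of it and the grasp point (between the pads) lies 8 mm behind it (env.tip_extent is the distance from the TCP to the fingertips, in m); z points along the fingers, y is the direction in which the jaws open and shut (so a half turn about z gives the same grasp; the last joint's range is limited). The gripper opens to 94 mm and grips with 3 to 60 N. Pads are 16 mm wide; open, the fingers measure 119 mm over their backs; the gripper's body (75 mm by 177 mm) begins 78 mm behind the grasp point.
Start: joints at [1.078, 0.245, 1.558, -0, 1.339, -0.174], TCP at [0.204, 0.617, 0.216] pointing down, gripper open.
Joint ranges: [-3.13, 3.13], [-1.02, 2.26], [0.13, 2.54], [-0.95, 4.09], [0.21, 2.88], [-2.74, 2.74]. Speed limits (rad/s): [2.57, 2.57, 3.14, 3.14, 3.14, 3.14].

INTERFACE

Orientations are given as a unit quaternion [w, x, y, z].
In Python, from rig import env gives the robot as it stands.
- The arm moves only by the tool arm_command, never from a script. Its argument "plan" is one flat list of numbers, 7 for each row, row after row: the closure, from 0 (fully open) to 1 (shut), then the shift along the tool's x, y, z in cm, then the turn, a rotation vector about the tool's x, y, z in rad. A call has 1 to 20 rows; each row is the pose to reach, as a shift and turn from the pose measured when the call began, along the tool's axes at that moment; what a row does not reach only later rows make up. A row lasts 1/8 s, in which the tool goes at most 62.5 mm and 10.7 degrees, less where a joint would pass 70% of its speed; a pose out of reach is approached as far as the arm can. A call with a gripper value outside its range is refused whole. The fingers move at their own pace and stop on an object; "force" is the grip in N (left out, the last holds). Time passes only in rows, so rows that repeat a pose let the fingers close. It gives the time, the measured TCP pose, the force and the opening at its end, in the units of the state.
- env.sense(): the state, without advancing time (a new reading comes with each control period).
- env.capture(name): name is "scene" or "side" or "wrist"; returns a dict with "frame" (400x640x3 uint8, red, green, blue), "fx", "fy", "cx", "cy" (pixels), "xyz" and "attitude" of the camera in the world; the wrist camera has in their place "T_tool_cam" (4x4, takes a point from camera to tool coordinates, whose origin is the TCP and whose axes are the flange's). Camera axes: x right, y down, z forward; pixel columns grow to the right and rows downward; lengths in m; the calibration is good to about 2 mm. A picture is of the moment at which its call begins: read the wrist's pose just before it. There is no depth.
- env.finish_job(): hands the job in, once; it reports no verdict.
The state is a dict: "clock": time; "joint_positions": joint angles; "qd": joint speeds; "joint_torque": joint torques, N m; "eef_pos": TCP position; "tcp_rot": TCP orientation; "force": force on the tool from outside, world axes, zero at the start; "ft_torque": the same for the moment, N m; "grip_width": finger opening in m.
Only numpy, scipy, OpenCV 4.12 (cv2) and the standard library are available. Lean on these libraries where they do the work, as an engineer would, in place of code of your own. Each camera call takes 0.05 s, during which the arm holds its last target.

TASK

Roll-test the two blue-capped aluminium tubes on the sloping test board. Lay the round one across the top of the slope first and let go, so that it rolls by itself down into the green catch tray and stays there; then lay the squashed one across the top, let go and leave it for a second to see that it does not roll, and put it in the red reject bin. Leave the orange-capped tube where it is.

Things in the scene. Friction and masses are not known exactly. Their poses are not given: they have to be found in the camera images.
- round_tube: Sound aluminium tube, blue end caps, 110 mm long, 26 mm diameter, 70 g; rolls once let go on the slope. Origin at its middle, on its axis; x along it (y, z turn as it rolls). Lies in one of 3 slots, 85 mm apart, of a black holder whose floor is 6 mm above the table. Posts 10 mm high stand beside a tube near its ends only: the middle 70 mm is free on both sides down to the holder's floor.
- flat_tube: The same tube with blue end caps, but squashed all along to an oval 32 mm wide and 16 mm high with a dark crease along its flat faces, 110 mm long, 70 g. Origin at its middle; x along it, y across its width, z out of its flat face (up). Lies flat in another slot of the holder, its axis 8 mm above the holder's floor. It does not roll: on the slope it stays where it is laid.
- other_tube: Bystander, leave in its slot: same as the round tube (110 x 26 mm) but with orange end caps. Origin at its middle, x along the tube.
- release (a point): Point on the fixed white board sloping 10 degrees, 57 mm above the table. x level, downhill; y level, across (lay tubes along y); z up. Slope: x -50 (end stop, up to 18 mm above this point) to +200 mm, 150 mm wide between rims 12 mm high. Green catch tray: x 200 to 272 mm, floor 41 to 54 mm below this point, end wall top 5 mm below it.
- reject_bin: Fixed red open bin, 170 x 170 mm outside and 50 mm high, walls and floor 4 mm. Origin under its centre at table height; z up.
Things that resemble listed ones, but are neither listed nor needed, are in the scene too. What is shaped like the round_tube but pink is not meant. What is shaped like the flat_tube but yellow is not meant.

How it is judged:
By the outcome, as a careful person would: the job done as asked, in the order asked, and still so for the second after the job is handed in, with the robot touching nothing.
It also fails if it takes over 72 s, if anything falls off the work surface, if the arm or the gripper's body presses on something with over 40 N, if the wrist force passes 120 N, or if a joint passes its speed limit or range.

## Working session

There is one attempt and no reset: what is moved stays moved. The work goes in short steps, Python scripts to look and compute and a tool call to move; the robot and the scene stay as the last step left them, time stands still between calls to the robot, and variables do not carry over. Pictures are saved under pics/ and viewed, and the job is handed in when it is done.

Besides the shell and the picture viewer there is one more tool, called after "Request:" by a JSON object that holds its "api" and its "payload". arm_command: Moves the arm, as the interface text tells. Its arguments: {"type":"object","properties":{"plan":{"type":"array","items":{"type":"number"}},"force":{"type":"number"}},"required":["plan"]}

```bash
ls; mkdir -p pics
python3 - <<'E'
from rig import env
import cv2
s=env.sense();print({k:s[k] for k in('clock','eef_pos','tcp_rot','grip_width')},env.tip_extent)
for n in('scene','side'):
    c=env.capture(n);cv2.imwrite(f'pics/{n}0.png',c['frame'][:,:,::-1]);print(n,c['fx'],c['cx'],c['cy'],c['xyz'],c['attitude'])
c=env.capture('wrist');cv2.imwrite('pics/wrist0.png',c['frame'][:,:,::-1]);print(c['fx'],c['T_tool_cam'])
E
```

```text
pics
{'clock': 0.0, 'eef_pos': array([0.20343271, 0.61673733, 0.21537645]), 'tcp_rot': array([-3.17517170e-04,  1.58735131e-01,  9.87320753e-01, -8.87136627e-04]), 'grip_width': 0.09367919919981706} 0.011
scene 405.67067139365344 315.2428331790881 197.31495901810308 [ 0.98042157 -0.29632099  0.89460209] [-0.2522661   0.8352421   0.46513387 -0.14960926]
side 433.132162026292 325.41134829164355 199.09373466141778 [ 0.16120902 -0.66232716  0.63727159] [-0.42849015  0.87087657 -0.21511563  0.10814553]
327.24399598946115 [[ 7.49014704e-04 -9.60041283e-01 -2.79857416e-01  8.11487331e-02]
 [ 9.99999640e-01  8.30603416e-04 -1.72942124e-04  1.23961169e-05]
 [ 3.98482104e-04 -2.79857185e-01  9.60041560e-01 -1.69526512e-01]
 [ 0.00000000e+00  0.00000000e+00  0.00000000e+00  1.00000000e+00]]
```

View pics/scene0.png

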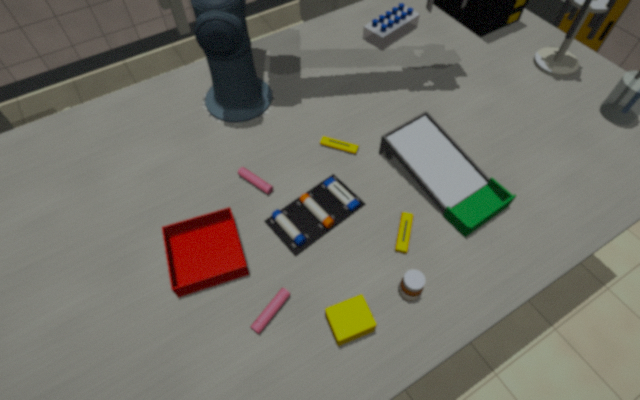

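View pics/side0.png

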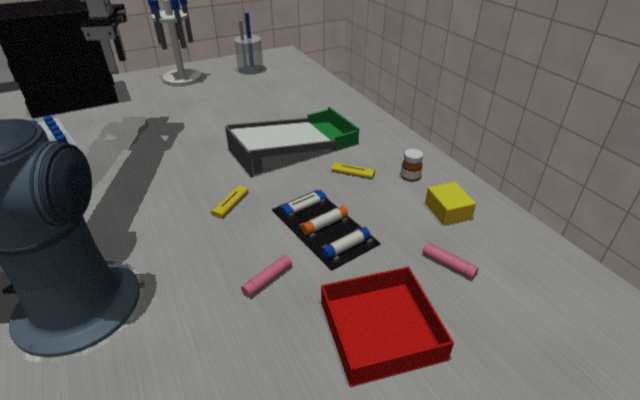

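View pics/wrist0.png

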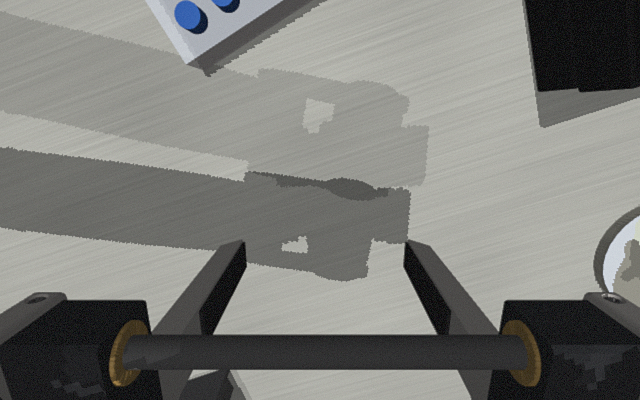

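Scene image: holder with a blue-capped tube at (289,228), an orange-capped one at (317,210) and a blue-capped one with a crease at (343,193). The pinks at (256,180) and (270,311) and the yellows at (339,145) and (404,232) are not meant. Bin (205,252), slope (440,165), tray (480,205). Next is a close crop.

Run:
```python
import cv2,numpy as np
a=cv2.imread('pics/scene0.png');b=cv2.imread('pics/side0.png')
x=cv2.resize(a[170:260,255:375],None,fx=6,fy=6,interpolation=2)
cv2.imwrite('pics/cropA.png',x)
cv2.imwrite('pics/cropB.png',cv2.resize(b[180:270,265:385],None,fx=6,fy=6,interpolation=2))
cv2.imwrite('pics/cropC.png',cv2.resize(a[105:240,370:520],None,fx=4,fy=4,interpolation=2))
cv2.imwrite('pics/cropD.png',cv2.resize(b[100:180,215:365],None,fx=5,fy=5,interpolation=2))
```

```text
(no output)
```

View pics/cropA.png

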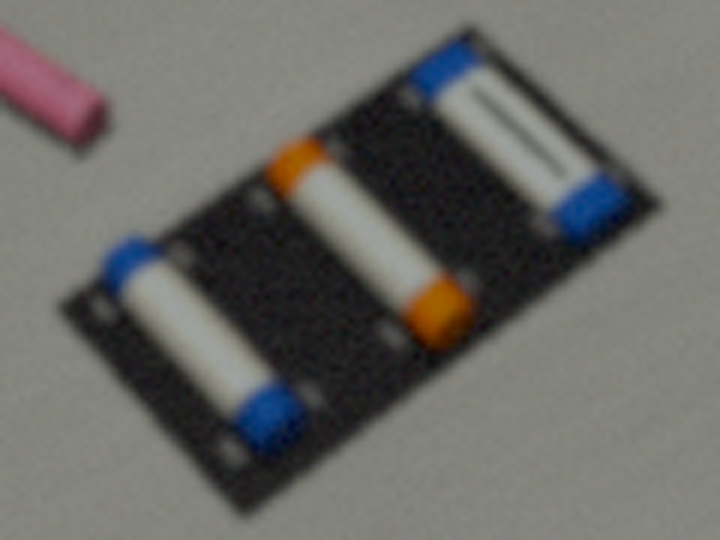

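View pics/cropB.png

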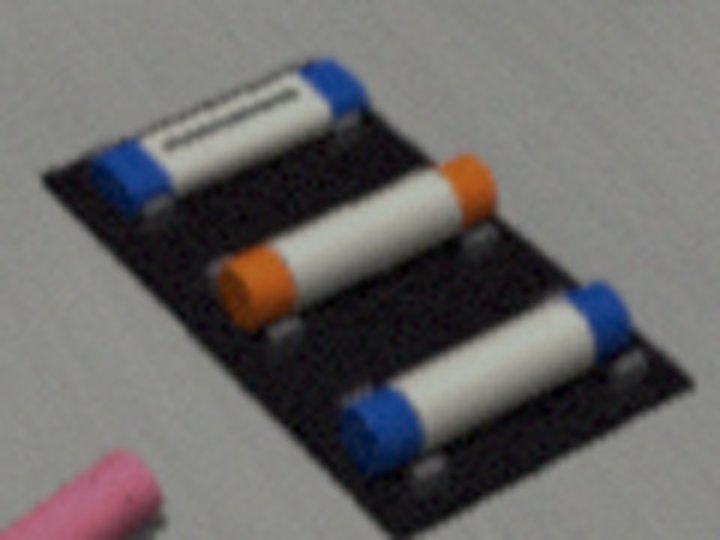

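View pics/cropC.png

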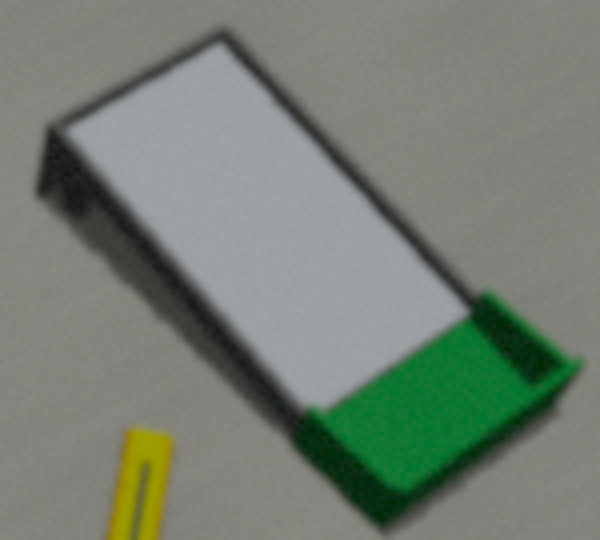

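View pics/cropD.png

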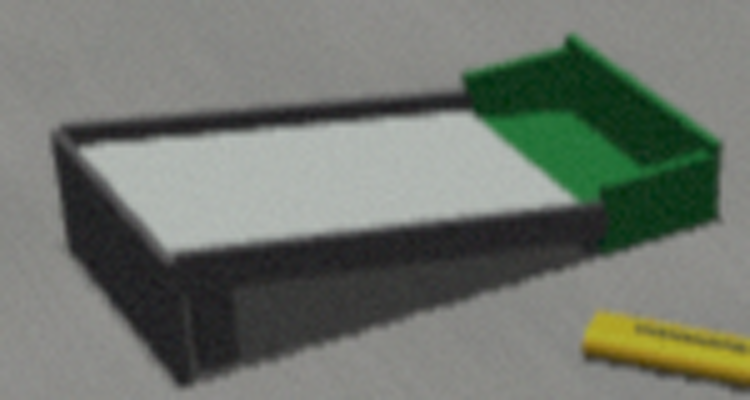

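```bash
cat > h.py <<'E'
import numpy as np
from scipy.spatial.transform import Rotation as R
C={'scene':(405.67067,315.24283,197.31496,[0.98042157,-0.29632099,0.89460209],[-0.2522661,0.8352421,0.46513387,-0.14960926]),
'side':(433.13216,325.41135,199.09373,[0.16120902,-0.66232716,0.63727159],[-0.42849015,0.87087657,-0.21511563,0.10814553])}
def rot(q): return R.from_quat(q,scalar_first=True).as_matrix()
def px(cam,u,v,z):
    f,cx,cy,p,q=C[cam]; d=rot(q)@[(u-cx)/f,(v-cy)/f,1]; p=np.array(p); return p+d*(z-p[2])/d[2]
def wpx(u,v,z,pos,q,c):
    T=np.array(c['T_tool_cam']);d=T[:3,:3]@[(u-c['cx'])/c['fx'],(v-c['cy'])/c['fy'],1]
    M=rot(q);d=M@d;p=M@T[:3,3]+pos;return p+d*(z-p[2])/d[2]
E
python3 - <<'E'
from h import *
np.set_printoptions(precision=4,suppress=True)
A=lambda x,y,z:px('scene',x/6+255,y/6+170,z); B=lambda x,y,z:px('side',x/6+265,y/6+180,z)
print('holder A',[A(*p,.006)[:2] for p in((62,305),(470,28),(660,207),(245,515))])
print('holder B',[B(*p,.006)[:2] for p in((400,538),(42,178),(315,60),(692,383))])
# cap tops approx
print('round A',A(132,255,.028)[:2],A(272,415,.028)[:2]); print('round B',B(385,420,.028)[:2],B(600,312,.028)[:2])
print('flat A',A(445,72,.020)[:2],A(590,208,.02)[:2]); print('flat B',B(135,170,.02)[:2],B(335,88,.02)[:2])
Cc=lambda x,y,z:px('scene',x/4+370,y/4+105,z); D=lambda x,y,z:px('side',x/5+215,y/5+100,z)
print('slope A top rims',[Cc(*p,z)[:2] for p,z in(((50,125),.076),((222,30),.076),((475,300),.034),((300,420),.034))])
print('slope B',[D(*p,z)[:2] for p,z in(((172,258),.076),((55,130),.076),((465,95),.034),((605,205),.034))])
print('tray far top A',Cc(580,362,.052)[:2],Cc(390,490,.052)[:2],'B',D(572,40,.052)[:2],D(718,147,.052)[:2])
print('bin A',[px('scene',*p,.05)[:2] for p in((164,226),(231,210),(248,272),(177,292))])
E
```

```text
holder A [array([ 0.4544, -0.1392]), array([0.4227, 0.088 ]), array([0.5486, 0.1047]), array([ 0.5808, -0.1222])]
holder B [array([ 0.4514, -0.1452]), array([0.4188, 0.0843]), array([0.5472, 0.104 ]), array([ 0.5776, -0.128 ])]
round A [ 0.4614 -0.1067] [ 0.5581 -0.0951]
round B [ 0.4623 -0.114 ] [ 0.5546 -0.1015]
flat A [0.4462 0.0591] [0.5399 0.0728]
flat B [0.4462 0.0559] [0.5372 0.0667]
slope A top rims [array([0.4279, 0.2411]), array([0.4202, 0.3975]), array([0.6714, 0.4104]), array([0.6813, 0.2513])]
slope B [array([0.4278, 0.24  ]), array([0.4173, 0.3957]), array([0.6685, 0.4042]), array([0.6795, 0.2502])]
tray far top A [0.7473 0.4158] [0.753  0.2518] B [0.7432 0.4076] [0.7517 0.2504]
bin A [array([ 0.3633, -0.3617]), array([ 0.4077, -0.2046]), array([ 0.5784, -0.2418]), array([ 0.5385, -0.3946])]
```

```bash
cat >> h.py <<'E'
def tgt(yaw_y_deg,tilt_deg=0):
    """tool y at yaw, z down; tilt: rotate about horizontal tool x axis so tool y tips down by tilt"""
    a=np.radians(yaw_y_deg);t=np.radians(tilt_deg)
    y=np.array([np.cos(a)*np.cos(t),np.sin(a)*np.cos(t),-np.sin(t)])
    x=np.array([-np.sin(a),np.cos(a),0]); return np.c_[x,y,np.cross(x,y)]
def go(s,pos,M):
    M0=rot(s['tcp_rot']);return np.round(M0.T@(np.array(pos)-s['eef_pos'])*100,2),np.round(R.from_matrix(M0.T@M).as_rotvec(),3)
E
python3 - <<'E'
from h import *
from rig import env
print(go(env.sense(),[.512,-.103,.18],tgt(97.8)), tgt(97.8))
E
```

```text
(array([-51.86, -58.69,   3.63]), array([-0.001, -0.001, -0.455])) [[-0.99074784 -0.13571557  0.        ]
 [-0.13571557  0.99074784 -0.        ]
 [ 0.         -0.         -1.        ]]
```

Request:
{"api": "arm_command", "payload": {"plan": [0,-26,-29,0,0,0,-0.23,0,-26,-29,0,0,0,-0.23,0,-26,-29,0,0,0,-0.23,0,-26,-29,0,0,0,-0.23,0,-26,-29,0,0,0,-0.23,0,-26,-29,0,0,0,-0.23,0,-51.9,-58.7,3.6,0,0,-0.455,0,-51.9,-58.7,3.6,0,0,-0.455,0,-51.9,-58.7,3.6,0,0,-0.455,0,-51.9,-58.7,3.6,0,0,-0.455,0,-51.9,-58.7,3.6,0,0,-0.455,0,-51.9,-58.7,3.6,0,0,-0.455,0,-51.9,-58.7,3.6,0,0,-0.455,0,-51.9,-58.7,3.6,0,0,-0.455,0,-51.9,-58.7,3.6,0,0,-0.455]}}

```text
clock: 2.02
eef_pos: [0.5119, -0.1026, 0.18]
tcp_rot: [-0.001, -0.068, 0.998, -0.0]
force: [0.0, -0.1, -0.7]
grip_width: 0.0942
```

Run:
```python
from h import *
from rig import env
import cv2,pickle
s=env.sense();print(s['clock'],s['eef_pos'],s['tcp_rot'],s['joint_positions'])
c=env.capture('wrist');cv2.imwrite('pics/w1.png',c['frame'][:,:,::-1]);pickle.dump((s,c),open('w1.pkl','wb'))
```

```text
2.025 [ 0.51189146 -0.10264151  0.17996918] [-8.03424596e-04 -6.80914999e-02  9.97678729e-01 -2.36443712e-04] [-4.14658831e-01 -1.84902213e-02  1.91402999e+00 -1.22858019e-03
  1.24725675e+00 -2.12135236e+00]
```

View pics/w1.png

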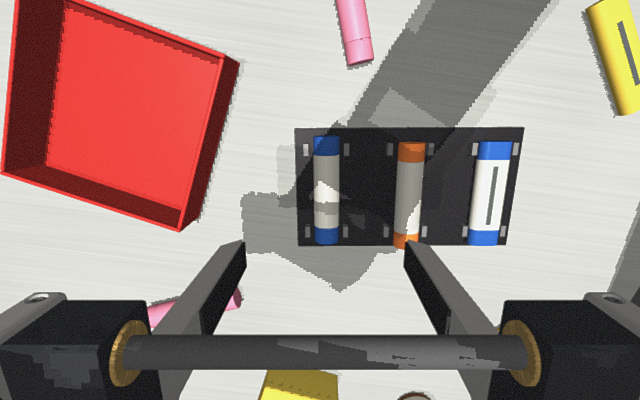

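Wrist view: the round tube runs from (326,136) to (326,244), no crease; the creased flat tube is at (490,193). I'll measure both.

Run:
```python
from h import *
import pickle
s,c=pickle.load(open('w1.pkl','rb'));np.set_printoptions(precision=4,suppress=True)
W=lambda u,v,z:wpx(u,v,z,s['eef_pos'],s['tcp_rot'],c)[:2]
print('round',W(325.5,137,.026),W(326,243,.022),)
print('flat',W(494.5,142,.018),W(485,244,.014))
h=[W(*p,.006) for p in((295,129),(524,127),(506,244),(298,246))];print('holder',h,np.mean(h,0))
a=h[1]-h[0];b=h[2]-h[3];print(np.degrees(np.arctan2(a[1],a[0])),np.degrees(np.arctan2(b[1],b[0])))
print(go(s,[.5105,-.103,.021],tgt(97.8)))
```

```text
round [ 0.4548 -0.11  ] [ 0.5659 -0.0941]
flat [0.4372 0.0577] [0.5463 0.0804]
holder [array([ 0.4526, -0.1418]), array([0.4187, 0.0895]), array([0.5458, 0.1085]), array([ 0.5805, -0.124 ])] [ 0.4994 -0.017 ]
98.34219816538433 98.47291940931339
(array([ 0.12, -0.01, 15.9 ]), array([-0.   , -0.002,  0.   ]))
```

Request:
{"api": "arm_command", "payload": {"plan": [0,0.1,0.05,6,0,-0.002,-0.006,0,0.1,0.05,12,0,-0.002,-0.006,0,0.1,0.05,15.9,0,-0.002,-0.006,0,0.1,0.05,15.9,0,-0.002,-0.006,1,0.1,0.05,15.9,0,-0.002,-0.006,1,0.1,0.05,15.9,0,-0.002,-0.006,1,0.1,0.05,15.9,0,-0.002,-0.006,1,0.1,0.05,15.9,0,-0.002,-0.006,1,0.1,0.05,15.9,0,-0.002,-0.006,1,0.1,0.05,15.9,0,-0.002,-0.006], "force": 15}}

```text
clock: 3.32
eef_pos: [0.5106, -0.102, 0.0212]
tcp_rot: [0.0, -0.071, 0.997, -0.0]
force: [0.1, -0.6, 0.6]
grip_width: 0.0371
```

Request:
{"api": "arm_command", "payload": {"plan": [1,0,0,0,0,0,0,1,0,0,0,0,0,0,1,0,0,0,0,0,0,1,0,0,0,0,0,0,1,0,0,-6,0,0,0,1,0,0,-12,0,0,0,1,0,0,-12,0,0,0,1,0,0,-12,0,0,0]}}

```text
clock: 4.32
eef_pos: [0.5099, -0.1017, 0.1403]
tcp_rot: [-0.0, -0.071, 0.997, 0.0]
force: [-0.5, -0.4, -0.0]
grip_width: 0.0256
```

Run:
```python
from h import *
from rig import env
import cv2
s=env.sense();print(s['clock'],s['eef_pos'],s['grip_width'],s['force'])
c=env.capture('wrist');cv2.imwrite('pics/w2.png',c['frame'][:,:,::-1])
r=np.array([.476,.320,.057]);print(go(s,r+[0,0,.10],tgt(2.8,10)),tgt(2.8,10))
```

```text
4.325 [ 0.50988922 -0.10169867  0.14026253] 0.025597881113534462 [-0.5114182  -0.38517418 -0.04955802]
(array([-2.66, 42.22, -1.67]), array([0.132, 0.145, 1.66 ])) [[-0.04884977  0.98363203 -0.17344087]
 [ 0.99880614  0.04810763 -0.00848267]
 [ 0.         -0.17364818 -0.98480775]]
```

View pics/w2.png

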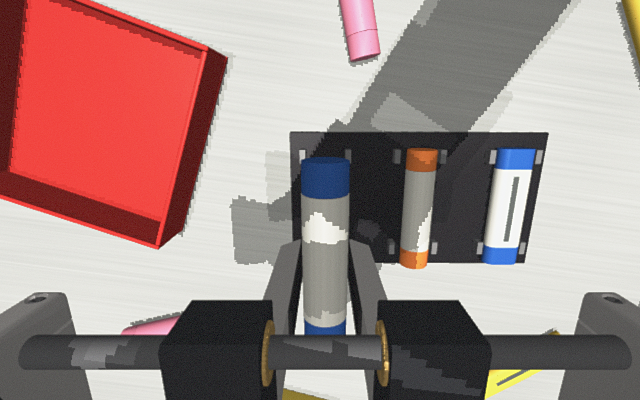

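The round tube is held square, at (325,245), with an opening of 25.6 mm. Next I carry it above the slope, tilted 10° to match the board.

Request:
{"api": "arm_command", "payload": {"plan": [1,0,0,-4,0,0,0,1,-1.3,21,-4,0.07,0.07,0.83,1,-1.3,21,-4,0.07,0.07,0.83,1,-1.3,21,-4,0.07,0.07,0.83,1,-1.3,21,-4,0.07,0.07,0.83,1,-2.7,42.2,-1.7,0.132,0.145,1.66,1,-2.7,42.2,-1.7,0.132,0.145,1.66,1,-2.7,42.2,-1.7,0.132,0.145,1.66,1,-2.7,42.2,-1.7,0.132,0.145,1.66,1,-2.7,42.2,-1.7,0.132,0.145,1.66,1,-2.7,42.2,-1.7,0.132,0.145,1.66,1,-2.7,42.2,-1.7,0.132,0.145,1.66,1,-2.7,42.2,-1.7,0.132,0.145,1.66,1,-2.7,42.2,-1.7,0.132,0.145,1.66]}}

```text
clock: 6.12
eef_pos: [0.4756, 0.3199, 0.1563]
tcp_rot: [-0.061, 0.687, 0.722, -0.064]
force: [-0.1, -0.6, -0.6]
grip_width: 0.0256
```

Run:
```python
from h import *
from rig import env
import cv2,pickle
s=env.sense();print(s['clock'],s['eef_pos'],s['grip_width'],s['force'],s['joint_positions'])
c=env.capture('wrist');cv2.imwrite('pics/w3.png',c['frame'][:,:,::-1]);pickle.dump((s,c),open('w3.pkl','wb'))
c=env.capture('scene');cv2.imwrite('pics/s3.png',c['frame'][:,:,::-1])
```

```text
6.125 [0.47564392 0.3199246  0.15627102] 0.025564669932217027 [-0.12839299 -0.64709331 -0.62406465] [0.36762133 0.22672293 1.70237066 0.05681914 1.38106027 0.30226617]
```

View pics/w3.png

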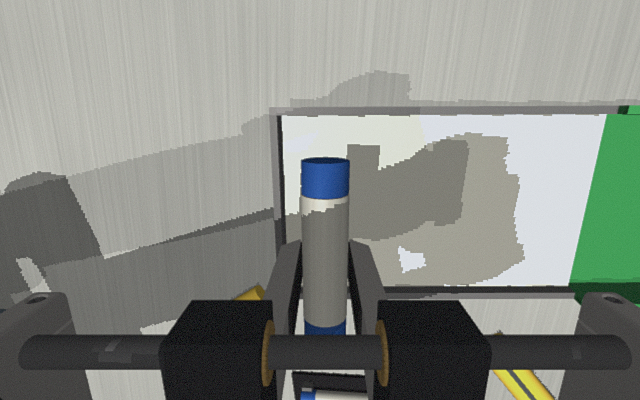

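View pics/s3.png

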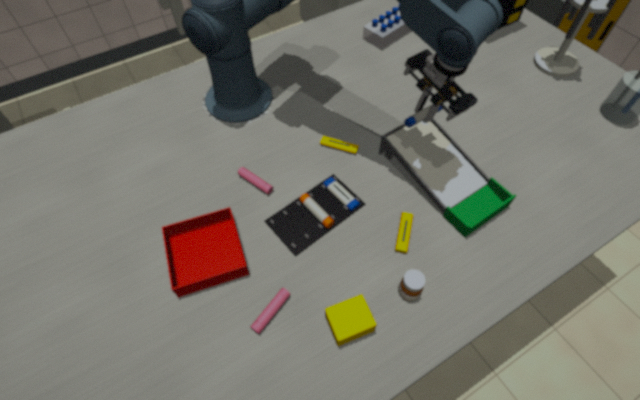

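Wrist view: board left edge at (283,114), far/tray corner at (607,114), near/tray corner at (570,287), and the tube hangs above the board's top. I'll check the slope frame from these.

Run:
```python
from h import *
import pickle
s,c=pickle.load(open('w3.pkl','rb'));np.set_printoptions(precision=4,suppress=True)
W=lambda u,v,z:wpx(u,v,z,s['eef_pos'],s['tcp_rot'],c)[:2]
p=[W(283,114,.0658),W(607,114,.0217),W(570,287,.0217)];print(p)
r=np.array([.476,.320]);a=np.radians(2.8);ex=np.array([np.cos(a),np.sin(a)]);ey=np.array([-ex[1],ex[0]])
for q in p: print((q-r)@ex,(q-r)@ey)
d=p[1]-p[0];print(np.degrees(np.arctan2(d[1],d[0])))
n=np.array([np.sin(np.radians(10))*ex[0],np.sin(np.radians(10))*ex[1],np.cos(np.radians(10))])
# TCP = release + n*(13+2 +1.5mm)
P=np.r_[r,.057]+n*.0165; print(P,go(s,P,tgt(2.8,10)))
```

```text
[array([0.4226, 0.3967]), array([0.6726, 0.4094]), array([0.6828, 0.2578])]
-0.049634599550356436 0.0792422652001722
0.2007356127903986 0.07968309048196782
0.2034757107227526 -0.07223550857910155
2.900880219790387
[0.4789 0.3201 0.0732] (array([-0.  ,  1.78,  8.12]), array([-0.003, -0.001,  0.001]))
```

Slope frame agrees (x within 1 mm, across +2 to 4 mm, yaw 2.9°), so I lower and release.

Request:
{"api": "arm_command", "payload": {"plan": [1,0.2,1.8,4,-0.003,0,0,1,0.2,1.8,7,-0.003,0,0,1,0.2,1.8,8.2,-0.003,0,0,1,0.2,1.8,8.2,-0.003,0,0,1,0.2,1.8,8.2,-0.003,0,0]}}

```text
clock: 6.85
eef_pos: [0.4798, 0.3226, 0.0738]
tcp_rot: [-0.06, 0.687, 0.722, -0.062]
force: [-0.1, -0.2, -0.2]
grip_width: 0.0258
```

Run:
```python
from h import *
from rig import env
import cv2,pickle
s=env.sense();print(s['clock'],s['eef_pos'],s['grip_width'],s['force'])
c=env.capture('side');cv2.imwrite('pics/s4.png',cv2.resize(c['frame'][80:200,200:380,::-1],None,fx=4,fy=4,interpolation=2))
```

```text
6.85 [0.47982422 0.3225595  0.07380241] 0.025826595273623507 [-0.12062869 -0.18940665 -0.15240548]
```

View pics/s4.png

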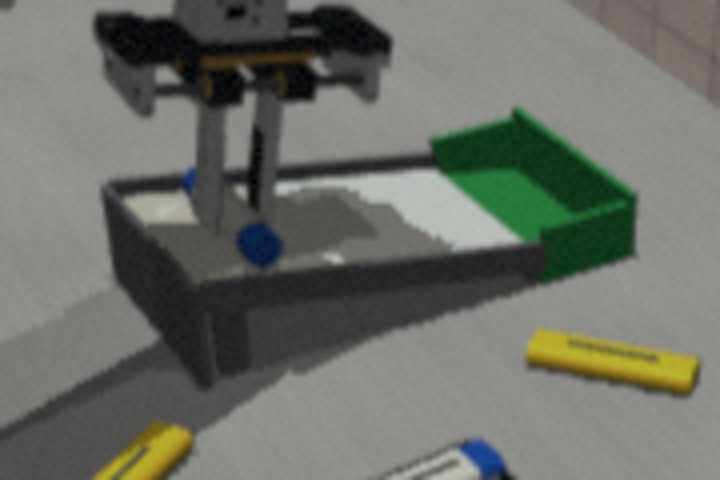

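The tube lies across the top between the rims, with its cap at (260,243) in the crop and about 2 mm of clearance. I lower it a last 1.5 mm and let go.

Request:
{"api": "arm_command", "payload": {"plan": [1,0,0,0.15,0,0,0,1,0,0,0.17,0,0,0,1,0,0,0.17,0,0,0,0.4,0,0,0.17,0,0,0,0.4,0,0,0.1,0,0,0,0.4,0,0,-4,0,0,0,0.4,0,0,-9,0,0,0,0.4,0,0,-9,0,0,0,0.4,0,0,-9,0,0,0,0.4,0,0,-9,0,0,0,0.4,0,0,-9,0,0,0,0.4,0,0,-9,0,0,0]}}

```text
clock: 8.4
eef_pos: [0.4948, 0.323, 0.1617]
tcp_rot: [-0.06, 0.687, 0.722, -0.062]
force: [-1.1, -0.0, 0.0]
grip_width: 0.0565
```

Run:
```python
from h import *
from rig import env
import cv2,pickle
s=env.sense();print(s['clock'],s['eef_pos'],s['grip_width'],s['force'])
c=env.capture('scene');cv2.imwrite('pics/s5.png',c['frame'][:,:,::-1])
c=env.capture('side');cv2.imwrite('pics/s5b.png',cv2.resize(c['frame'][80:200,200:380,::-1],None,fx=4,fy=4,interpolation=2))
print(go(s,[.4905,.066,.14],tgt(98.2)))
```

```text
8.4 [0.4947559  0.32304597 0.16173288] 0.056460524036165034 [-1.13167797 -0.02173386  0.01088802]
(array([-25.65,  -1.31,   2.4 ]), array([-0.13 , -0.145, -1.66 ]))
```

View pics/s5b.png

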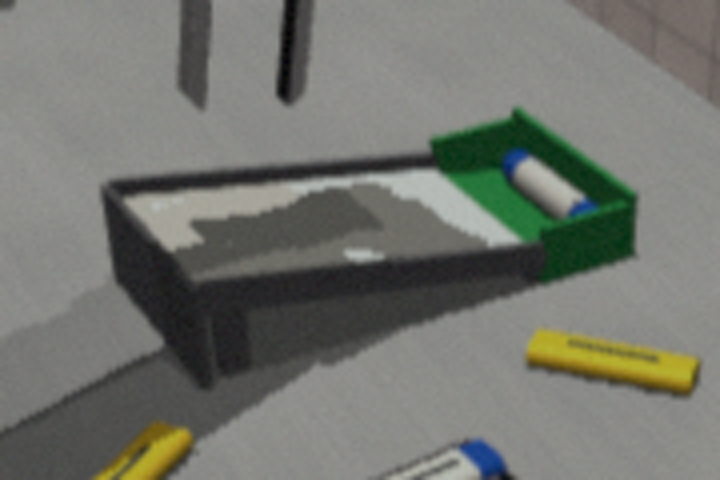

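The round tube rolled by itself into the green tray, at (548,185) in the crop. Now the flat tube.

Request:
{"api": "arm_command", "payload": {"plan": [0,-12,-0.6,-1,-0.06,-0.07,-0.83,0,-12,-0.6,-1,-0.06,-0.07,-0.83,0,-12,-0.6,-1,-0.06,-0.07,-0.83,0,-12,-0.6,-1,-0.06,-0.07,-0.83,0,-25.6,-1.3,2.4,-0.13,-0.145,-1.66,0,-25.6,-1.3,2.4,-0.13,-0.145,-1.66,0,-25.6,-1.3,2.4,-0.13,-0.145,-1.66,0,-25.6,-1.3,2.4,-0.13,-0.145,-1.66,0,-25.6,-1.3,2.4,-0.13,-0.145,-1.66,0,-25.6,-1.3,2.4,-0.13,-0.145,-1.66,0,-25.6,-1.3,2.4,-0.13,-0.145,-1.66,0,-25.6,-1.3,2.4,-0.13,-0.145,-1.66,0,-25.6,-1.3,2.4,-0.13,-0.145,-1.66]}}

```text
clock: 10.12
eef_pos: [0.4909, 0.0668, 0.1404]
tcp_rot: [0.0, -0.072, 0.997, 0.0]
force: [0.2, 0.7, 0.9]
grip_width: 0.0943
```

Run:
```python
from h import *
from rig import env
import cv2,pickle
s=env.sense();print(s['clock'],s['eef_pos'],s['grip_width'],s['force'])
c=env.capture('wrist');cv2.imwrite('pics/w6.png',c['frame'][:,:,::-1]);pickle.dump((s,c),open('w6.pkl','wb'))
print(go(s,[.4905,.066,.0185],tgt(98.2)))
```

```text
10.125 [0.49087082 0.0668134  0.1403505 ] 0.09432537291413629 [0.19392472 0.66988656 0.90260073]
(array([ 0.06, -0.07, 12.19]), array([-0.   ,  0.001,  0.   ]))
```

View pics/w6.png

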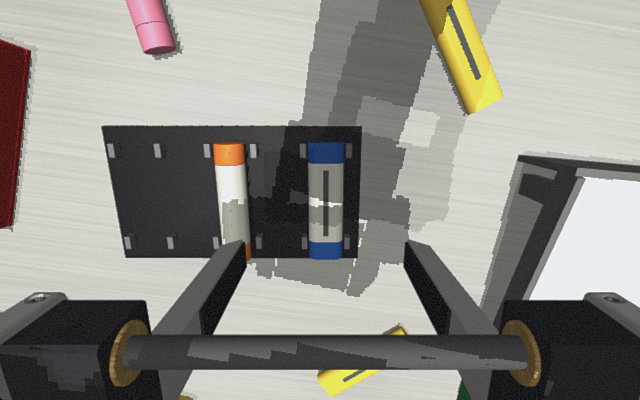

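Flat tube (crease, blue caps) centred between the jaws at (325,200). I go down and grip.

Request:
{"api": "arm_command", "payload": {"plan": [0,0.05,0,6,0,0,0,0,0.05,0,10.5,0,0,0,0,0.05,0,12.2,0,0,0,0,0.05,0,12.2,0,0,0,1,0.05,0,12.2,0,0,0,1,0.05,0,12.2,0,0,0,1,0.05,0,12.2,0,0,0,1,0.05,0,12.2,0,0,0,1,0.05,0,12.2,0,0,0,1,0.05,0,12.2,0,0,0,1,0.05,0,12.2,0,0,0,1,0.05,0,12.2,0,0,0,1,0.05,0,12.2,0,0,0,1,0.05,0,12.2,0,0,0], "force": 15}}

```text
clock: 11.92
eef_pos: [0.4904, 0.0667, 0.0183]
tcp_rot: [0.0, -0.072, 0.997, 0.0]
force: [-0.6, -0.2, -0.5]
grip_width: 0.0314
```

Request:
{"api": "arm_command", "payload": {"plan": [1,0,0,-6,0,0,0,1,0,0,-12,0,0,0,1,0,0,-14,0,0,0,1,0,0,-14,0,0,0]}}

```text
clock: 12.42
eef_pos: [0.4915, 0.0666, 0.16]
tcp_rot: [0.002, -0.072, 0.997, -0.0]
force: [0.0, -1.0, -0.3]
grip_width: 0.0314
```

Run:
```python
from h import *
from rig import env
import cv2,pickle
s=env.sense();print(s['clock'],s['eef_pos'],s['grip_width'],s['force'])
c=env.capture('wrist');cv2.imwrite('pics/w7.png',c['frame'][:,:,::-1])
r=np.array([.476,.322,.057]);print(go(s,r+[.01,0,.08],tgt(2.85,10)))
```

```text
12.425 [0.49149641 0.06658932 0.16003298] 0.03143061472358073 [ 0.03098315 -0.97374511 -0.3100137 ]
(array([-3.09, 25.36,  2.29]), array([0.135, 0.15 , 1.659]))
```

View pics/w7.png

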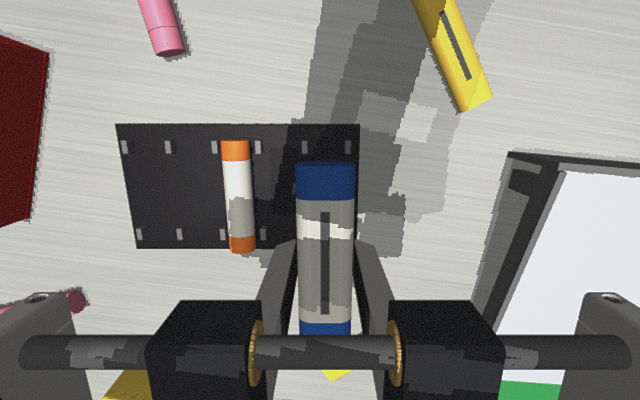

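The flat tube is held level, at (325,250). I take it to the top of the slope.

Request:
{"api": "arm_command", "payload": {"plan": [1,-1,12,0,0.07,0.07,0.83,1,-1,12,0,0.07,0.07,0.83,1,-1,12,0,0.07,0.07,0.83,1,-1,12,0,0.07,0.07,0.83,1,-3.1,25.4,0.5,0.135,0.15,1.66,1,-3.1,25.4,0.5,0.135,0.15,1.66,1,-3.1,25.4,0.5,0.135,0.15,1.66,1,-3.1,25.4,0.5,0.135,0.15,1.66,1,-3.1,25.4,0.5,0.135,0.15,1.66,1,-3.1,25.4,2.3,0.135,0.15,1.66,1,-3.1,25.4,2.3,0.135,0.15,1.66,1,-3.1,25.4,2.3,0.135,0.15,1.66,1,-3.1,25.4,2.3,0.135,0.15,1.66]}}

```text
clock: 14.1
eef_pos: [0.4848, 0.3226, 0.1354]
tcp_rot: [-0.062, 0.687, 0.722, -0.064]
force: [-0.2, 0.5, -0.2]
grip_width: 0.0315
```

Run:
```python
from h import *
from rig import env
s=env.sense();print(s['clock'],s['eef_pos'],s['grip_width'],s['force'])
M=tgt(2.85,10);n=-M[:,2]
for g in (.0005+.0125,): print(go(s,np.array([.476,.322,.057])+n*g,M))
```

```text
14.1 [0.48479112 0.32262758 0.13538425] 0.031464663789538355 [-0.17942849  0.53585698 -0.17625903]
(array([-0.03,  0.51,  6.57]), array([-0.003, -0.001,  0.   ]))
```

Request:
{"api": "arm_command", "payload": {"plan": [1,0,0.5,4,-0.003,0,0,1,0,0.5,6,-0.003,0,0,1,0,0.5,6.5,-0.003,0,0,1,0,0.5,6.6,-0.003,0,0,1,0,0.5,6.6,-0.003,0,0,1,0,0.5,6.6,-0.003,0,0]}}

```text
clock: 14.85
eef_pos: [0.4787, 0.3226, 0.0704]
tcp_rot: [-0.06, 0.687, 0.722, -0.062]
force: [-0.9, 0.0, 0.3]
grip_width: 0.0312
```

Run:
```python
from h import *
from rig import env
import cv2
s=env.sense();print(s['clock'],s['eef_pos'],s['grip_width'],s['force'])
M=tgt(2.85,10);n=-M[:,2];print((s['eef_pos']-[.476,.322,.057])@n)
c=env.capture('side');cv2.imwrite('pics/s8.png',cv2.resize(c['frame'][80:200,200:380,::-1],None,fx=4,fy=4,interpolation=2))
```

```text
14.85 [0.47873803 0.32259722 0.07041483] 0.031234053646542238 [-0.90847819  0.04407715  0.32146031]
0.01369104604399291
```

View pics/s8.png

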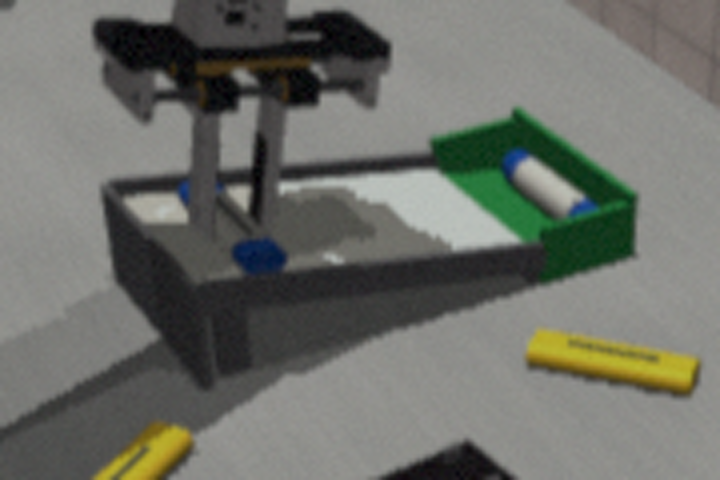

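The flat tube lies across the top (cap at (260,256)). I lower it 1 mm, let go, back off and wait over a second.

Request:
{"api": "arm_command", "payload": {"plan": [1,0,0,0.12,0,0,0,1,0,0,0.12,0,0,0,0.4,0,0,0.12,0,0,0,0.4,0,0,0.1,0,0,0,0.4,0,0,0.1,0,0,0,0.4,0,0,0,0,0,0,0.4,0,0,-3,0,0,0,0.4,0,0,-7,0,0,0,0.4,0,0,-7,0,0,0,0.4,0,0,-7,0,0,0,0.4,0,0,-7,0,0,0,0.4,0,0,-7,0,0,0,0.4,0,0,-7,0,0,0,0.4,0,0,-7,0,0,0,0.4,0,0,-7,0,0,0,0.4,0,0,-7,0,0,0,0.4,0,0,-7,0,0,0,0.4,0,0,-7,0,0,0,0.4,0,0,-7,0,0,0,0.4,0,0,-7,0,0,0]}}

```text
clock: 17.4
eef_pos: [0.4906, 0.3231, 0.1392]
tcp_rot: [-0.06, 0.687, 0.722, -0.062]
force: [1.0, -0.5, -0.3]
grip_width: 0.0567
```

Run:
```python
from h import *
from rig import env
import cv2
s=env.sense();print(s['clock'],s['eef_pos'],s['grip_width'],s['force'])
c=env.capture('side');cv2.imwrite('pics/s9.png',cv2.resize(c['frame'][80:200,200:380,::-1],None,fx=4,fy=4,interpolation=2))
c=env.capture('wrist');cv2.imwrite('pics/w9.png',c['frame'][:,:,::-1])
```

```text
17.4 [0.49063834 0.32305093 0.13919639] 0.056661704039519076 [ 0.96152008 -0.45241149 -0.28831682]
```

View pics/s9.png

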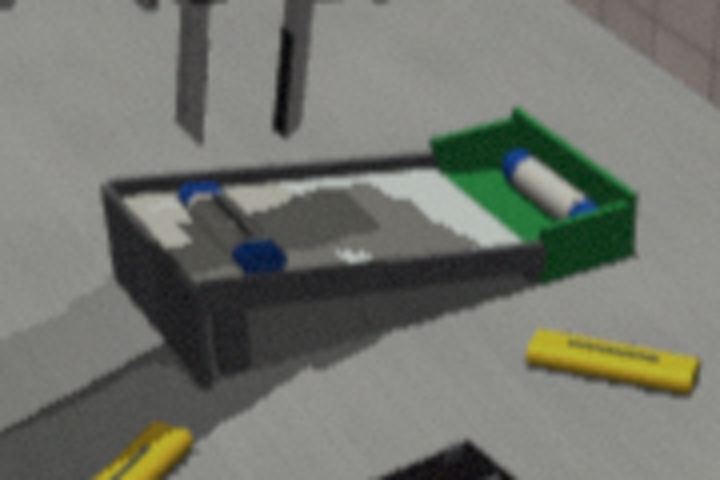

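View pics/w9.png

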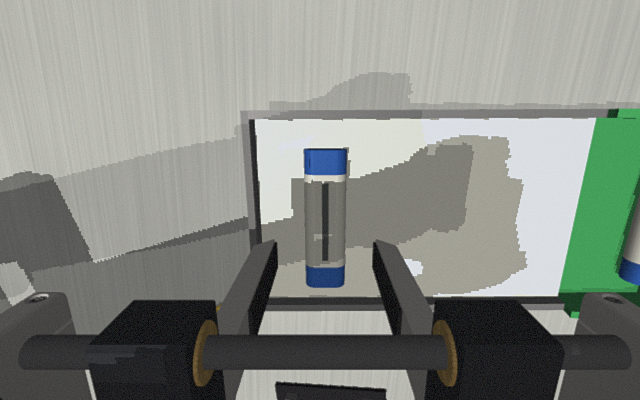

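After more than 1.5 s free it has not moved (side crop (230,228); wrist (325,220), centred between the jaws). I pick it up again.

Request:
{"api": "arm_command", "payload": {"plan": [0.4,0,0,4,0,0,0,0.4,0,0,6.5,0,0,0,0.4,0,0,7,0,0,0,0.4,0,0,7,0,0,0,1,0,0,7,0,0,0,1,0,0,7,0,0,0,1,0,0,7,0,0,0,1,0,0,7,0,0,0,1,0,0,7,0,0,0,1,0,0,7,0,0,0,1,0,0,7,0,0,0,1,0,0,7,0,0,0,1,0,0,3,0,0,0,1,0,0,-3,0,0,0,1,0,0,-7,0,0,0,1,0,0,-7,0,0,0], "force": 15}}

```text
clock: 19.5
eef_pos: [0.5046, 0.3242, 0.2111]
tcp_rot: [-0.059, 0.687, 0.722, -0.059]
force: [0.0, -0.3, -1.3]
grip_width: 0.0312
```

Run:
```python
from h import *
from rig import env
import cv2
s=env.sense();print(s['clock'],s['eef_pos'],s['grip_width'],s['force'])
c=env.capture('wrist');cv2.imwrite('pics/w10.png',c['frame'][:,:,::-1])
print(go(s,[.472,-.301,.16],tgt(-15)))
```

```text
19.5 [0.50461862 0.32416777 0.21113866] 0.031230716543484603 [ 0.01796463 -0.27525873 -1.33264949]
(array([-62.3 ,  -5.45,   5.88]), array([-0.167,  0.023,  0.311]))
```

View pics/w10.png

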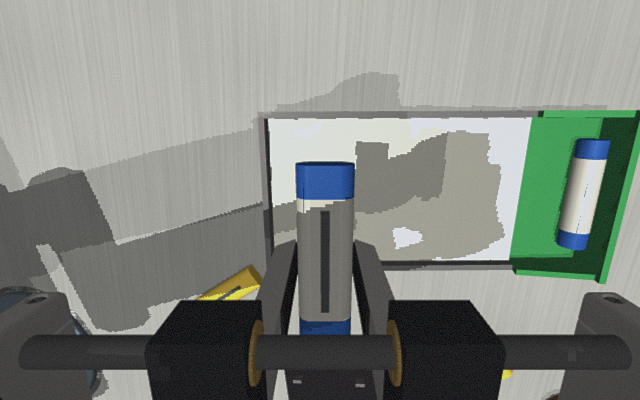

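Held again, round tube still in the tray at (583,193). Now over to the bin.

Request:
{"api": "arm_command", "payload": {"plan": [1,-31,-2.7,1,-0.08,0.01,0.15,1,-31,-2.7,1,-0.08,0.01,0.15,1,-31,-2.7,1,-0.08,0.01,0.15,1,-31,-2.7,1,-0.08,0.01,0.15,1,-62.3,-5.4,5.9,-0.167,0.023,0.311,1,-62.3,-5.4,5.9,-0.167,0.023,0.311,1,-62.3,-5.4,5.9,-0.167,0.023,0.311,1,-62.3,-5.4,5.9,-0.167,0.023,0.311,1,-62.3,-5.4,5.9,-0.167,0.023,0.311,1,-62.3,-5.4,5.9,-0.167,0.023,0.311,1,-62.3,-5.4,5.9,-0.167,0.023,0.311,1,-62.3,-5.4,5.9,-0.167,0.023,0.311,1,-62.3,-5.4,5.9,-0.167,0.023,0.311,1,-62.3,-5.4,5.9,-0.167,0.023,0.311,1,-62.3,-5.4,5.9,-0.167,0.023,0.311]}}

```text
clock: 21.42
eef_pos: [0.4708, -0.3009, 0.1584]
tcp_rot: [-0.001, 0.793, 0.609, -0.002]
force: [-0.4, -0.4, 0.2]
grip_width: 0.0313
```

Run:
```python
from h import *
from rig import env
import cv2
s=env.sense();print(s['clock'],s['eef_pos'],s['grip_width'],s['force'])
c=env.capture('wrist');cv2.imwrite('pics/w11.png',c['frame'][:,:,::-1])
c=env.capture('side');cv2.imwrite('pics/s11.png',c['frame'][:,:,::-1])
print(go(s,[.472,-.301,.022],tgt(-15)))
```

```text
21.425 [ 0.47081842 -0.30092799  0.15838124] 0.03128302851508763 [-0.3507082  -0.3525512   0.20797195]
(array([ 0.06,  0.16, 13.64]), array([-0.004,  0.003,  0.001]))
```

View pics/w11.png

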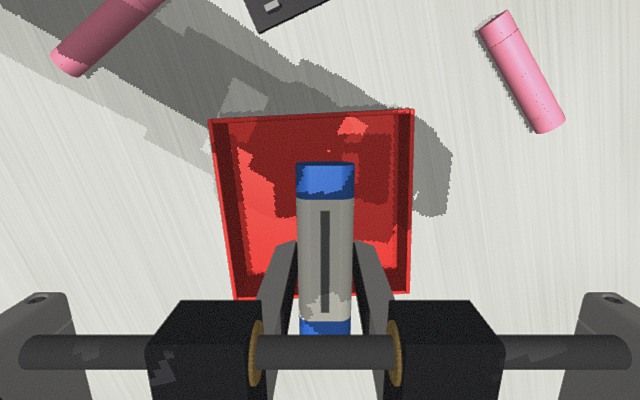

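View pics/s11.png

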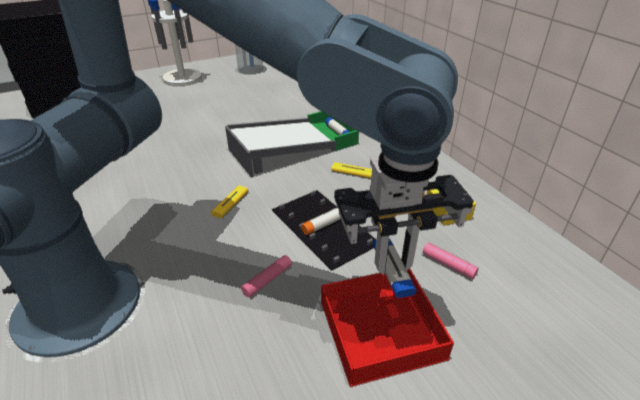

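Tube held over the bin; bin rim corners in the wrist view are at (210,120), (413,110), (409,292) and (234,299). I check the centring.

Run:
```python
from h import *
from rig import env
s=env.sense();c=dict(T_tool_cam=[[7.49014704e-04,-9.60041283e-01,-2.79857416e-01,8.11487331e-02],[9.99999640e-01,8.30603416e-04,-1.72942124e-04,1.23961169e-05],[3.98482104e-04,-2.79857185e-01,9.60041560e-01,-1.69526512e-01]],fx=327.244,fy=327.244,cx=320,cy=200)
p=[wpx(u,v,.05,s['eef_pos'],s['tcp_rot'],c) for u,v in((210,120),(413,110),(409,292),(234,299))];print(np.round(p,4),np.mean(p,0))
m=(np.array(p[0])+p[1])/2
C=C if 0 else None
from h import C
q=[px('side',*a,.05)[:2] for a in((321,283),(407,270),(451,345),(350,379))];print(q,np.mean(q,0))
```

```text
[[ 0.4002 -0.2115  0.05  ]
 [ 0.5635 -0.2467  0.05  ]
 [ 0.5294 -0.4126  0.05  ]
 [ 0.3636 -0.3769  0.05  ]] [ 0.46417175 -0.31191498  0.05      ]
[array([ 0.39909348, -0.20061131]), array([ 0.55334669, -0.24613766]), array([ 0.51951784, -0.40583624]), array([ 0.35254668, -0.38144293])] [ 0.45612617 -0.30850703]
```

Request:
{"api": "arm_command", "payload": {"plan": [1,-1.15,-0.4,4,-0.004,0.003,-0.04,1,-1.15,-0.4,9,-0.004,0.003,-0.04,1,-1.15,-0.4,12.5,-0.004,0.003,-0.04,1,-1.15,-0.4,13.9,-0.004,0.003,-0.04,1,-1.15,-0.4,13.9,-0.004,0.003,-0.04,1,-1.15,-0.4,13.9,-0.004,0.003,-0.04,0.4,-1.15,-0.4,13.9,-0.004,0.003,-0.04,0.4,-1.15,-0.4,13.9,-0.004,0.003,-0.04,0.4,-1.15,-0.4,13.9,-0.004,0.003,-0.04,0.4,-1.15,-0.4,13.9,-0.004,0.003,-0.04,0.4,-1.15,-0.4,10,-0.004,0.003,-0.04,0.4,-1.15,-0.4,5,-0.004,0.003,-0.04,0.4,-1.15,-0.4,-1,-0.004,0.003,-0.04,0.4,-1.15,-0.4,-6,-0.004,0.003,-0.04,0.4,-1.15,-0.4,-8,-0.004,0.003,-0.04,0.4,-1.15,-0.4,-8,-0.004,0.003,-0.04,0.4,-1.15,-0.4,-8,-0.004,0.003,-0.04]}}

```text
clock: 23.65
eef_pos: [0.4633, -0.3103, 0.2354]
tcp_rot: [-0.002, 0.781, 0.625, -0.0]
force: [0.2, 0.0, 0.2]
grip_width: 0.0565
```

Run:
```python
from rig import env
import cv2
s=env.sense();print(s['clock'],s['eef_pos'],s['grip_width'],s['force'],abs(s['qd']).max())
c=env.capture('wrist');cv2.imwrite('pics/w12.png',c['frame'][:,:,::-1])
c=env.capture('side');cv2.imwrite('pics/s12.png',c['frame'][:,:,::-1])
```

```text
23.65 [ 0.4632735  -0.3103144   0.23544892] 0.056521453198530865 [0.19087221 0.04695938 0.22585993] 0.007820663818643369
```

View pics/w12.png

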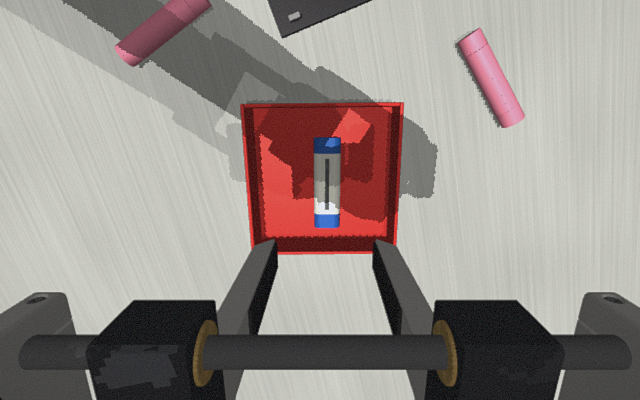

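View pics/s12.png

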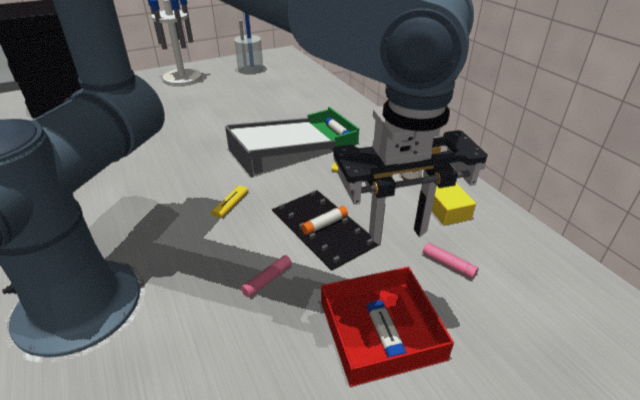

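Flat tube lies in the bin (wrist (327,183)), the round one in the tray (side (337,127)), orange in its slot (side (325,220)), and the gripper is clear. I hand in.

```bash
python3 -c "
from rig import env
print(env.finish_job())"
```

```text
the job is handed in; nothing more can be done
None
```

Both tubes were tested in the order asked, and I handed the job in at about 24 s of the 72 s allowed.

- **Round tube:** I laid it across the top of the slope and let go. It rolled by itself into the green catch tray and was still there in the last picture.
- **Squashed tube:** I laid it across the top, let go and backed the gripper off. It had not moved after more than 1.5 s, so I picked it up and put it in the red reject bin, where it lies on the floor.
- **Orange-capped tube:** I never touched it, and it is still in its slot.

The last pictures showed the gripper empty and clear of everything, and no force reading between moves was over about 1.5 N. The cameras disagreed by about 1 cm on the bin centre and up to 4 mm on the slope's sideways position. I corrected both from the wrist camera before lowering. No check failed.

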